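Trial fit of a wing access door: line up its fasteners and hold it flush

TASK

We are trial-fitting the access door of this wing bay. Turn both quarter-turn fasteners until their wings stand square to the hinge, in line with the index lines, so that their blades can drop through the slots below; then press the door down gently until its near edge is flush with the skin, neither proud nor sunk, without forcing it or crushing the new seal. Leave the fasteners unlocked and everything else where it lies, and finish while still holding the door pressed flush, so that I can check the gap around it.

Things in the scene. Friction and masses are not known exactly. Their poses are not given: they have to be found in the camera images.
- bay: Wooden wing bay (spruce spars, truss ribs, plywood top skin), fixed to the table: 280 mm deep (its x), 400 mm wide (its y; spar stubs reach 450), skin 100 mm above its origin, the centre of its underside. Its -x side is nearest the robot at yaw 0. The access door lies in a centred 180 x 224 mm opening in the skin.
- door: Aluminium access door, rigid plate 174 x 218 x 3 mm, about 0.35 kg. Origin: on the piano hinge line at its top face (bay x = +88, y = 0, z = 100 mm). The hinge runs along the bay's y; the plate reaches along its -x to the free near edge and swings up. z is its top's normal; flush, its axes are parallel to the bay's. Top face bare but for two fasteners and flat index lines.
- door_edge (a point): Middle of the door's free near edge, on its top face, 174 mm from the hinge line. Flush, it is 100 mm high in the bay's frame; at the start about 7 mm proud. A push 150 mm from the hinge must reach about 9.5 N to bring it flush (about 1.3 N per mm it goes down at the edge); let go, it springs up again.
- seal: Black rubber bulb seal, 9 mm wide, 206 mm long, under the door along its near edge, 168 mm from the hinge line; sprung, about 1.2 N per mm, squeezed 9 mm (about 11 N) with the door flush; bottoms out 7 mm further. Origin: middle of its top.
- stud_left (a joint): Angle of the left quarter-turn fastener (rad): 0 with wing and blade along the slot below, square to the hinge (along the bay's x), in line with the index lines on the door; grows anticlockwise from above. Turns within 1.65 rad either way, light friction (0.04 N m), stays where left, no click at 0. Only within 0.2 rad of 0 can the blade enter; else it holds the near edge 5 mm proud.
- wing_left (a point): Steel wing head of the left fastener, on the door 146 mm from the hinge line, +72 mm along the door's y: an upright flat bar 34 mm long (this point's x), 9 mm thick (its y), from 2.5 to 23 mm above the door's top face, on a collar 20 mm across and 2.5 mm high. The point lies on the turning axis 15 mm above the door's top face and turns with the wing.
- receptacle_left: Steel receptacle of the left fastener, fixed in the bay under the door, with a slot 8 mm wide along the bay's x for the fastener's 20 x 4 mm cross blade; hidden by the door. Origin: the slot's middle, on its upper face, 88.5 mm above the table.
- stud_right (a joint): Angle of the right quarter-turn fastener (rad): 0 with wing and blade along the slot below, square to the hinge (along the bay's x), in line with the index lines on the door; grows anticlockwise from above. Turns within 1.65 rad either way, light friction (0.04 N m), stays where left, no click at 0. Only within 0.2 rad of 0 can the blade enter; else it holds the near edge 5 mm proud.
- wing_right (a point): Steel wing head of the right fastener, on the door 146 mm from the hinge line, -72 mm along the door's y: an upright flat bar 34 mm long (this point's x), 9 mm thick (its y), from 2.5 to 23 mm above the door's top face, on a collar 20 mm across and 2.5 mm high. The point lies on the turning axis 15 mm above the door's top face and turns with the wing.
- receptacle_right: Steel receptacle of the right fastener, fixed in the bay under the door, with a slot 8 mm wide along the bay's x for the fastener's 20 x 4 mm cross blade; hidden by the door. Origin: the slot's middle, on its upper face, 88.5 mm above the table.
- sanding_block: cork sanding block 90 x 40 x 24 mm, lying on the bay's skin left of the door; bystander; origin centre of underside, long side along its x
- offcut: spruce offcut 75 x 32 x 16 mm, lying on the bay's skin right of the door; bystander; origin centre of underside, long side along its x
- screwdriver: red-handled screwdriver on the table to the right; bystander; lies along its x
- hammer: 240 mm hammer on the table to the right; bystander; lies along its x
- glue: white glue bottle, 56 mm across, 130 mm tall, on the table to the left; bystander; origin centre of underside
- spruce_block: spruce block 100 x 50 x 40 mm on the table to the left, nearer the robot; bystander; origin centre of underside
- varnish: bare metal can, 72 mm across, 75 mm tall, on the table to the right; bystander; origin centre of underside

How it is judged:
By the outcome, as a careful person would: the job done as asked, in the order asked, and still so for the second after the job is handed in, while the arm keeps its last pose, push and grip.
It also fails if it takes over 48 s, if anything falls off the work surface, if the arm or the gripper's body presses on something with over 40 N, if the wrist force passes 120 N, or if a joint passes its speed limit or range.

ROBOT

A 6-joint arm with a two-finger parallel gripper is mounted at the origin on the work surface. World frame = base frame: x ahead of the robot, y to its left, z up, the work surface at z = 0. Lengths are in m, angles in rad, forces in N, time in s.
With the tool pointing down it reaches from about 0.375 to 0.825 m from the base axis. Payload 5.5 kg.
Tool frame: the origin (TCP) lies at the very end of the fingers, on their centre line; the grasp point (between the pads) lies 19 mm behind it; z points along the fingers, x is the direction in which the jaws open and shut, and the axes are right-handed (so a half turn about z gives the same grasp; the last joint's range is limited). The gripper opens to 85 mm and grips with 20 to 120 N. Pads are 22 mm wide; open, the fingers measure 114 mm over their backs; the gripper's body (76 mm by 85 mm) begins 54 mm behind the grasp point. The pads swing forward as they close: fully open they stand 13 mm farther back than shut.
Start: joints at [1.309, 0.314, -0.047, 1.21, 0, 1.571], TCP at [0.155, 0.58, 0.231] pointing down, gripper open.
Joint ranges: [-2.67, 2.67], [-0.69, 1.73], [-1.03, 1.25], [-2.08, 2.16], [-1.42, 1.45], [-3.14, 3.14]. Speed limits (rad/s): [2.39, 2.39, 3.01, 3.14, 3.14, 3.14].

INTERFACE

Orientations are given as a rotation vector (axis times angle).
In Python, from plant import robot gives the robot as it stands.
- The arm moves only by the tool drive_tool, never from a script. Its argument "deltas" is a list that holds one entry, the list of rows, each a list of 6 numbers: the shift along the world's x, y, z in cm, then the turn, a rotation vector about the world's x, y, z in degrees. A call has 1 to 5 rows; each row is the pose to reach, as a shift and turn from the pose measured when the call began; what a row does not reach only later rows make up. A row lasts 1/12 s, in which the tool goes at most 41.7 mm and 7.16 degrees, less where a joint would pass 70% of its speed; a pose out of reach is approached as far as the arm can. A call with a gripper value outside its range is refused whole. "jaw" is the finger opening in cm, from 0 to 8.54, set as the call begins (left out, the last holds). The fingers move at their own pace and stop on an object; "force" is the grip in N (left out, the last holds). Time passes only in rows, so rows that repeat a pose let the fingers close. It gives the time, the measured TCP pose, the force and the opening at its end, in the units of the state.
- robot.get_obs(): the state, without advancing time (a new reading comes with each control period).
- robot.read_camera(name): name is "scene" or "top"; returns a dict with "pixels" (384x512x3 uint8, blue, green, red), "z_map" (384x512 float32, m along the optical axis (not along the pixel's ray), 0 where there is no reading), "K" (3x3 intrinsics, pixels), "position" and "orientation" of the camera in the world. Camera axes: x right, y down, z forward; pixel columns grow to the right and rows downward; lengths in m; the calibration is good to about 2 mm. A picture is of the moment at which its call begins.
- robot.sign_off(): hands the job in, once; it reports no verdict.
The state is a dict: "time_s": time; "joint_positions": joint angles; "joint_vel": joint speeds; "joint_efforts": joint torques, N m; "tool_pos": TCP position; "tcp_rot": TCP orientation; "force": force on the tool from outside, world axes, zero at the start; "moment": the same for the moment, N m; "grip_width": finger opening in m.
Only numpy, scipy, OpenCV 4.12 (cv2) and the standard library are available. Lean on these libraries where they do the work, as an engineer would, in place of code of your own. Each camera call takes 0.05 s, during which the arm holds its last target.

## Working session

There is one attempt and no reset: what is moved stays moved. The work goes in short steps, Python scripts to look and compute and a tool call to move; the robot and the scene stay as the last step left them, time stands still between calls to the robot, and variables do not carry over. Pictures are saved under pics/ and viewed, and the job is handed in when it is done.

Besides the shell and the picture viewer there is one more tool, called after "Call:" by a JSON object that holds its "method" and its "body", one argument or row to a line. drive_tool: Moves the arm, as the interface text tells. Its arguments: {"type":"object","properties":{"deltas":{"type":"array","items":{"type":"array","items":{"type":"array","items":{"type":"number"}}}},"jaw":{"type":"number"},"force":{"type":"number"}},"required":["deltas"]}

```bash
ls; mkdir -p pics; cat > h.py <<'E'
import numpy as np,cv2
from scipy.spatial.transform import Rotation as R
from plant import robot
def cam(n):
    d=robot.read_camera(n); np.savez(f'{n}.npz',**{k:np.asarray(v) for k,v in d.items()}); return d
def rot(d):
    o=np.asarray(d['orientation'],float)
    return o if o.shape==(3,3) else (R.from_rotvec(o).as_matrix() if o.size==3 else R.from_quat(o).as_matrix())
def ray(d,u,v):
    return rot(d)@np.linalg.inv(d['K'])@np.array([u,v,1.0])
def onz(d,u,v,z):
    r=ray(d,u,v);p=np.asarray(d['position']);return p+r*(z-p[2])/r[2]
def pt(d,u,v):
    return np.asarray(d['position'])+ray(d,u,v)*d['z_map'][int(round(v)),int(round(u))]
def load(n): return dict(np.load(f'{n}.npz'))
E
python3 - <<'E'
from h import *
o=robot.get_obs();print(o)
for n in('scene','top'):
    d=cam(n);cv2.imwrite(f'pics/{n}0.png',d['pixels']);print(n,d['K'],d['position'],d['orientation'])
E
```

```text
pics
{'time_s': 0.0, 'joint_positions': array([ 1.30900721e+00,  3.14213330e-01, -4.81136509e-02,  1.21019326e+00,
        1.41869427e-05,  1.57084299e+00]), 'joint_vel': array([-0.00095108, -0.00126374, -0.00035344,  0.00081223, -0.0005178 ,
       -0.00041843]), 'joint_efforts': array([-1.32527352e-03, -5.39587677e+01,  3.39748514e+01,  1.93412311e-02,
       -1.81289931e-05,  4.89040829e-06]), 'tool_pos': array([0.15512701, 0.57898383, 0.23042702]), 'tcp_rot': array([ 2.49160354e+00,  1.91180260e+00, -2.16114324e-03]), 'force': array([-0.54848058,  0.37839422, -0.14596739]), 'moment': array([ 0.00375211,  0.00567946, -0.04145756]), 'grip_width': 0.08560446337112732}
scene [[369.33112271   0.         259.51289335]
 [  0.         369.33112271 190.5866333 ]
 [  0.           0.           1.        ]] [1.11445354 0.77190806 0.75841716] [-0.81829013 -2.37873247  1.33734942]
top [[480.29890269   0.         265.21739199]
 [  0.         480.29890269 198.46590733]
 [  0.           0.           1.        ]] [ 0.18880621 -0.0772655   1.51434477] [-2.04124732  2.18471884 -0.22601311]
```

View pics/scene0.png

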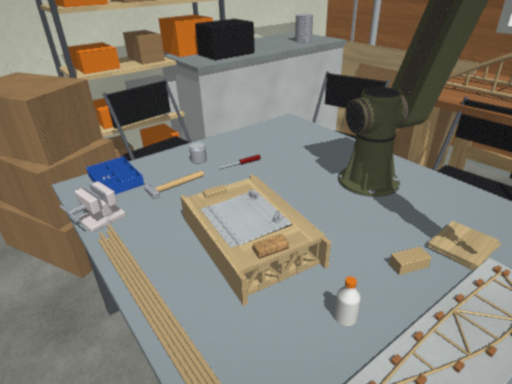

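View pics/top0.png

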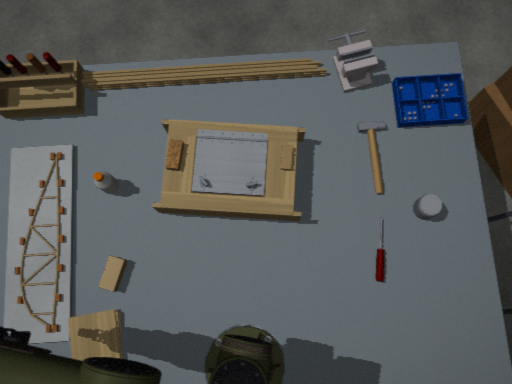

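```bash
python3 - <<'E'
from h import *
d=load('top');z=d['z_map'];
v,u=np.mgrid[0:384,0:512]
P=np.stack([u,v,np.ones_like(u)],-1)@np.linalg.inv(d['K']).T*z[...,None]@rot(d).T+d['position']
np.save('P.npy',P)
h=P[...,2]
print(np.percentile(h,[5,50,95]))
im=np.clip(h*1500,0,255).astype(np.uint8)
cv2.imwrite('pics/topmap.png',cv2.applyColorMap(im,cv2.COLORMAP_JET))
E
```

```text
[-0.75294294  0.00085867  0.11872558]
```

The top view shows the bay around (231,168) and the wings near (206,183) and (252,185). The arm is clear of it.

```bash
python3 - <<'E'
from h import *
d=load('top');c=d['pixels'][115:225,150:310];cv2.imwrite('pics/c1.png',cv2.resize(c,None,fx=5,fy=5,interpolation=cv2.INTER_CUBIC))
d=load('scene');c=d['pixels'][170:300,175:335];cv2.imwrite('pics/c2.png',cv2.resize(c,None,fx=4.5,fy=4.5,interpolation=cv2.INTER_CUBIC))
E
```

```text
(no output)
```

View pics/c1.png

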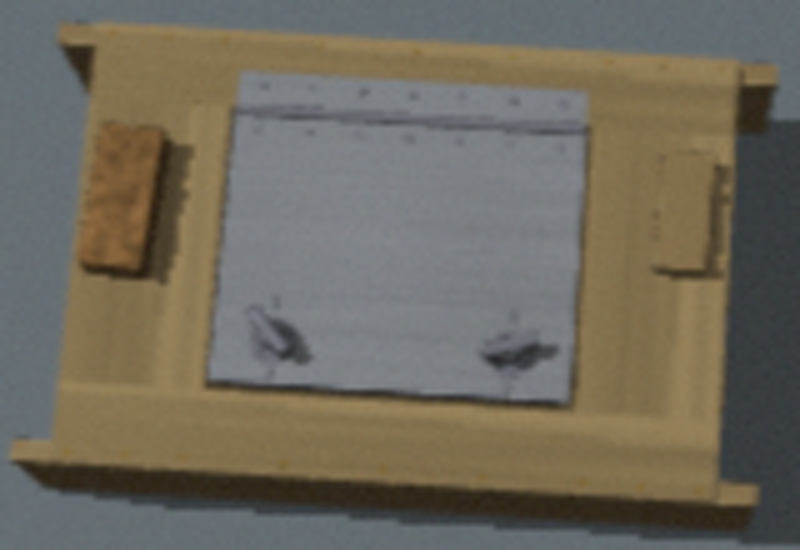

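View pics/c2.png

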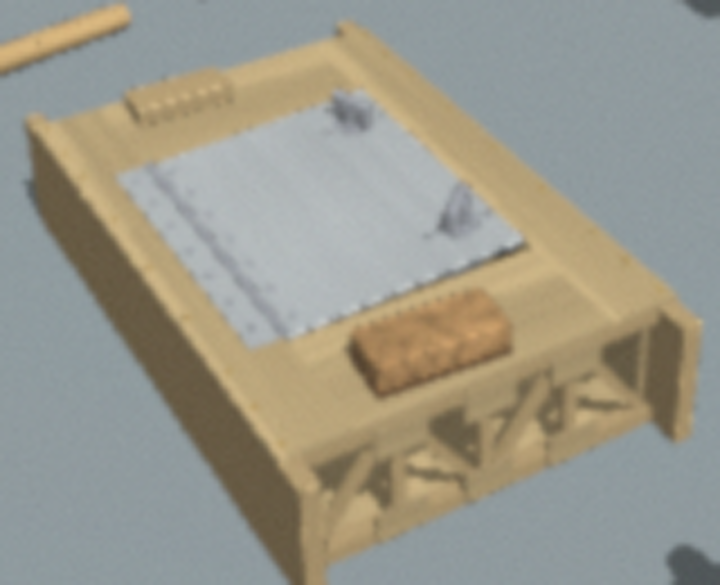

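```bash
python3 - <<'E'
from h import *
d=load('top');P=np.load('P.npy')
def c(u,v): return 150+(u+.5)/5-.5,115+(v+.5)/5-.5
for nm,(u,v),z in [('nearL',(207,383),.107),('nearR',(573,403),.107),('hingeL',(236,112),.1),('hingeR',(588,130),.1),('leafL',(242,72),.1),('leafR',(590,92),.1),
  ('skinFL',(98,28),.1),('skinFR',(740,62),.1),('idxL1',(277,300),.106),('idxL2',(268,375),.107),('idxR1',(515,312),.106),('idxR2',(508,395),.107)]:
    a,b=c(u,v);print(nm,np.round((a,b),1),onz(d,a,b,z).round(4),P[int(round(b)),int(round(a))].round(4))
# mask of aluminium
hsv=cv2.cvtColor(d['pixels'],cv2.COLOR_BGR2HSV)
roi=np.zeros((384,512),np.uint8);roi[125:200,188:272]=1
m=((hsv[...,1]<70)&(roi>0)).astype(np.uint8)
m=cv2.morphologyEx(m,cv2.MORPH_CLOSE,np.ones((3,3)))
cs,_=cv2.findContours(m,0,2);k=max(cs,key=cv2.contourArea);print(cv2.contourArea(k),cv2.minAreaRect(k))
q=cv2.approxPolyDP(k,6,True)[:,0];print(q)
for a,b in q:print(onz(d,a,b,.103).round(4))
# high points (wings)
h=P[...,2]
for (a,b) in [(206,183),(252,185)]:
    s=P[b-8:b+9,a-8:a+9].reshape(-1,3);print((s[:,2]*1000).round(0).reshape(17,17).astype(int))
E
```

```text
nearL [191.  191.2] [0.5226 0.1262 0.107 ] [0.5298 0.1302 0.0793]
nearR [264.2 195.2] [ 0.4953 -0.0924  0.107 ] [ 0.5012 -0.0921  0.0831]
hingeL [196.8 137. ] [0.6949 0.1032 0.1   ] [0.694  0.1022 0.1025]
hingeR [267.2 140.6] [ 0.6684 -0.1133  0.1   ] [ 0.6669 -0.1126  0.1007]
leafL [198. 129.] [0.7208 0.0985 0.1   ] [0.7195 0.098  0.1034]
leafR [267.6 133. ] [ 0.693  -0.1162  0.1   ] [ 0.6927 -0.1175  0.1004]
skinFL [169.2 120.2] [0.7558 0.1869 0.1   ] [0.757  0.1878 0.0987]
skinFR [297.6 127. ] [ 0.7062 -0.2106  0.1   ] [ 0.7441 -0.2217 -0.004 ]
idxL1 [205.  174.6] [0.5715 0.0822 0.106 ] [0.571  0.0826 0.1032]
idxL2 [203.2 189.6] [0.525  0.0894 0.107 ] [0.5245 0.0904 0.1043]
idxR1 [252.6 177. ] [ 0.5542 -0.0612  0.106 ] [ 0.5532 -0.0624  0.1095]
idxR2 [251.2 193.6] [ 0.5029 -0.0538  0.107 ] [ 0.5014 -0.0532  0.1083]
4461.0 ((229.17587280273438, 162.01034545898438), (73.51996612548828, 63.537227630615234), 3.3664608001708984)
[[198 129]
 [191 190]
 [263 195]
 [267 133]]
[0.7196 0.0981 0.103 ]
[0.5272 0.1267 0.103 ]
[ 0.4971 -0.0889  0.103 ]
[ 0.692  -0.1143  0.103 ]
[[ 109  111  105
[... 2345 characters left out ...]
9  123  123  124  122  123  126  113  108  108  101
   109  104  107]
 [ 109  103  108  110  114  111  109  120  110  108  110  114  103  107
   106  106  110]
 [ 106  107  109  102  108  109  108  106  104  105  109  105  105  104
   105  109  108]
 [ 110  107  113  107  107  110  108  107  111  112  110  107  114  111
   112  108  108]
 [ 108  105  106  109  110  108  105  110  110  103  108  106  103  109
   106  106  108]
 [ 107  102  109  109  110  106  111  107  107  102  106  109  110  107
   109  100  107]
 [ 103  105  110  111  109  109  107  105  110  105  111  110  108  107
   113  112  108]
 [ 103  104  110  112  108  105  109  109  105  105  106  102 1514  106
   105  109  108]]
```

```bash
cat > wing.py <<'E'
from h import *
def wings(d,yaw,org,zmin=.1185,zmax=.145):
    z=d['z_map'];v,u=np.mgrid[0:384,0:512]
    P=np.stack([u,v,np.ones_like(u)],-1)@np.linalg.inv(d['K']).T*z[...,None]@rot(d).T+d['position']
    c,s=np.cos(yaw),np.sin(yaw)
    out={}
    for n,y in(('L',.072),('R',-.072)):
        e=org+np.array([c*-.146-s*y,s*-.146+c*y])
        m=(np.hypot(P[...,0]-e[0],P[...,1]-e[1])<.026)&(P[...,2]>zmin)&(P[...,2]<zmax)
        uv=np.argwhere(m)[:,::-1]
        q=np.array([onz(d,a,b,.129)[:2] for a,b in uv])
        w,V=np.linalg.eigh(np.cov(q.T));ax=V[:,1]
        a=np.arctan2(ax[1],ax[0])-yaw;a=(a+np.pi/2)%np.pi-np.pi/2
        out[n]=(len(q),q.mean(0).round(4),np.degrees(a).round(1),np.sqrt(w*12).round(4),e.round(4),P[m][:,2].mean().round(4))
    return out
E
python3 - <<'E'
from wing import *
yaw=-.1243;c,s=np.cos(yaw),np.sin(yaw);ex=np.array([c,s]);ey=np.array([-s,c])
near=(np.array([.5226,.1262])+[.4953,-.0924])/2
hin=(np.array([.6949,.1032])+[.6684,-.1133])/2
leaf=(np.array([.7208,.0985])+[.693,-.1162])/2
print(near,near+.174*ex,hin,(hin-near)@ex,(hin-near)@ey,leaf)
org=near+.174*ex
for n in('top','scene'):
    d=load(n)
    for k,v in wings(d,yaw,org).items():print(n,k,v)
E
```

```text
[0.50895 0.0169 ] [ 0.68160754 -0.00467255] [ 0.68165 -0.00505] 0.17408893168784756 -0.00036927467275665995 [ 0.7069  -0.00885]
top L (40, array([0.5457, 0.0842]), np.float64(39.8), array([0.0117, 0.0325]), array([0.5457, 0.0849]), np.float64(0.1277))
top R (46, array([ 0.527 , -0.0583]), np.float64(-71.5), array([0.0132, 0.0312]), array([ 0.5278, -0.058 ]), np.float64(0.1271))
scene L (35, array([0.5548, 0.0916]), np.float64(49.9), array([0.0126, 0.0404]), array([0.5457, 0.0849]), np.float64(0.1267))
scene R (37, array([ 0.536 , -0.0496]), np.float64(-85.2), array([0.0182, 0.04  ]), array([ 0.5278, -0.058 ]), np.float64(0.1259))
```

The top view gives both wings within 1 mm of where the geometry puts them: left at +40°, right at −71°, bay yaw −7.1°. I'm moving to the left wing.

Call:
{"method": "drive_tool", "body": {
  "deltas": [
    [[2.4,-3.1,0,0,0,4],[4.8,-6.2,0,0,0,8],[7.2,-9.3,0,0,0,12],[9.6,-12.4,0,0,0,16],[12,-15.5,0,0,0,20]]
  ],
  "jaw": 3.2,
  "force": 20
}}

```text
time_s: 0.52
tool_pos: [0.2756, 0.4223, 0.2301]
tcp_rot: [2.117, 2.32, -0.003]
force: [0.5, -0.7, 0.0]
grip_width: 0.0323
```

Call:
{"method": "drive_tool", "body": {
  "deltas": [
    [[2.4,-3.1,0,0,0,4],[4.8,-6.2,0,0,0,8],[7.2,-9.3,0,0,0,12],[9.6,-12.4,0,0,0,16],[12,-15.5,0,0,0,20]]
  ]
}}

```text
time_s: 0.93
tool_pos: [0.3962, 0.2655, 0.23]
tcp_rot: [1.677, 2.655, -0.003]
force: [0.3, -0.5, 0.1]
grip_width: 0.0324
```

Call:
{"method": "drive_tool", "body": {
  "deltas": [
    [[2.4,-3.1,0,0,0,3],[4.8,-6.2,0,0,0,6],[7.2,-9.3,0,0,0,8],[9.6,-12.4,0,0,0,8],[9.6,-12.4,0,0,0,8]]
  ]
}}

```text
time_s: 1.35
tool_pos: [0.4955, 0.1365, 0.2296]
tcp_rot: [1.495, 2.758, -0.005]
force: [-0.4, 1.4, 0.2]
grip_width: 0.032
```

```bash
cat >> h.py <<'E'
def st():
    o=robot.get_obs();r=R.from_rotvec(o['tcp_rot']).as_matrix()
    print('t',round(o['time_s'],2),'p',np.round(o['tool_pos']*1000,1),'xyaw',round(np.degrees(np.arctan2(r[1,0],r[0,0])),1),'zax',r[:,2].round(4),'F',o['force'].round(2),'M',o['moment'].round(3),'w',round(o['grip_width'],4),'q',o['joint_positions'].round(2))
    return o
E
python3 -c "
from h import *;st()"
```

```text
t 1.35 p [495.5 136.5 229.6] xyaw 123.1 zax [ 0.0023 -0.0047 -1.    ] F [-0.42  1.39  0.18] M [-0.019 -0.005 -0.018] w 0.032 q [ 0.27  0.15 -0.26  1.16 -0.01 -0.31]
```

Call:
{"method": "drive_tool", "body": {
  "deltas": [
    [[2.5,-2.6,-2,0,0,0],[5.0,-5.2,-4,0,0,0],[5.0,-5.2,-7,0,0,0],[5.0,-5.2,-8,0,0,0],[5.0,-5.2,-8,0,0,0]]
  ]
}}

```text
time_s: 1.77
tool_pos: [0.5424, 0.0841, 0.1462]
tcp_rot: [-1.497, -2.76, 0.011]
force: [-1.0, 0.0, -0.6]
grip_width: 0.032
```

```bash
python3 - <<'E'
from h import *
st();d=cam('scene');c=d['pixels'][150:280,195:355];cv2.imwrite('pics/s1.png',cv2.resize(c,None,fx=4.5,fy=4.5,interpolation=cv2.INTER_CUBIC))
E
```

```text
t 1.77 p [542.4  84.1 146.2] xyaw 123.0 zax [-0.0049 -0.0053 -1.    ] F [-0.96  0.04 -0.57] M [0.048 0.003 0.023] w 0.032 q [ 0.16  0.27 -0.3   1.   -0.   -0.42]
```

View pics/s1.png

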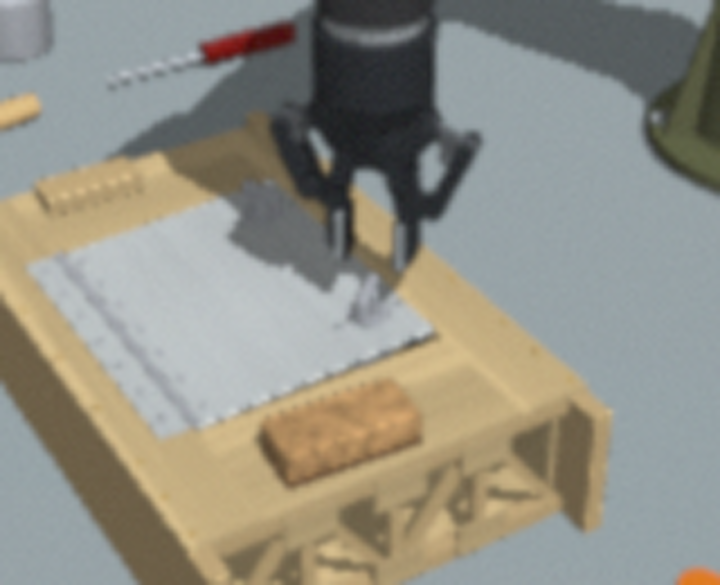

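The fingers (crop 340,240 and 405,250) straddle the wing at (370,295). Lowering and gripping.

Call:
{"method": "drive_tool", "body": {
  "deltas": [
    [[0.3,0,-1,0,0,0],[0.3,0,-2,0,0,0],[0.3,0,-3,0,0,0],[0.3,0,-3.2,0,0,0],[0.3,0,-3.2,0,0,0]]
  ]
}}

```text
time_s: 2.23
tool_pos: [0.5456, 0.085, 0.1155]
tcp_rot: [-1.496, -2.762, 0.01]
force: [-0.0, 0.9, -0.4]
grip_width: 0.0321
```

Call:
{"method": "drive_tool", "body": {
  "deltas": [
    [[0,0,0,0,0,0],[0,0,0,0,0,0],[0,0,0,0,0,0]]
  ],
  "jaw": 0.7,
  "force": 20
}}

```text
time_s: 2.48
tool_pos: [0.5462, 0.084, 0.1159]
tcp_rot: [1.496, 2.761, -0.012]
force: [0.6, -3.4, -1.7]
grip_width: 0.0084
```

```bash
python3 -c "
from h import *;st()"
```

```text
t 2.48 p [546.2  84.  115.9] xyaw 123.1 zax [-0.0022 -0.0073 -1.    ] F [ 0.61 -3.4  -1.73] M [-0.735 -0.19  -0.029] w 0.0084 q [ 0.16  0.3  -0.34  0.94 -0.01 -0.42]
```

Gripped, at a width of about 9 mm. Turning by −40°.

Call:
{"method": "drive_tool", "body": {
  "deltas": [
    [[0,0,0,0,0,-5],[0,0,0,0,0,-11],[0,0,0,0,0,-17],[0,0,0,0,0,-23],[0,0,0,0,0,-28]]
  ]
}}

```text
time_s: 2.9
tool_pos: [0.5458, 0.085, 0.1161]
tcp_rot: [-2.124, -2.311, 0.01]
force: [-0.8, 2.9, -1.4]
grip_width: 0.0087
```

```bash
python3 -c "
from h import *;st()"
```

```text
t 2.9 p [545.8  85.  116.1] xyaw 94.8 zax [-0.0061 -0.003  -1.    ] F [-0.79  2.91 -1.37] M [0.647 0.3   0.058] w 0.0087 q [ 0.16  0.3  -0.33  0.94 -0.    0.07]
```

Call:
{"method": "drive_tool", "body": {
  "deltas": [
    [[0,0,0,0,0,-6],[0,0,0,0,0,-11.9],[0,0,0,0,0,-11.9],[0,0,0,0,0,-11.9]]
  ]
}}

```text
time_s: 3.23
tool_pos: [0.5458, 0.0855, 0.1162]
tcp_rot: [-2.348, -2.081, 0.008]
force: [0.8, 2.3, -1.6]
grip_width: 0.0082
```

```bash
python3 -c "
from h import *;st()"
```

```text
t 3.23 p [545.8  85.5 116.2] xyaw 83.1 zax [-6.7e-03 -4.0e-04 -1.0e+00] F [ 0.84  2.34 -1.63] M [ 0.41   0.102 -0.044] w 0.0082 q [ 0.16  0.3  -0.33  0.94  0.    0.28]
```

Call:
{"method": "drive_tool", "body": {
  "deltas": [
    [[0,0,0,0,0,0],[0,0,0,0,0,0],[0,0,0,0,0,0],[0,0,0.8,0,0,0],[0,0,3,0,0,0]]
  ],
  "jaw": 3.2
}}

```text
time_s: 3.65
tool_pos: [0.5435, 0.0851, 0.1442]
tcp_rot: [-2.345, -2.08, 0.015]
force: [-0.8, 0.2, 0.8]
grip_width: 0.0322
```

Call:
{"method": "drive_tool", "body": {
  "deltas": [
    [[0,0,1.5,0,0,0],[-0.4,-3,1.5,0,0,-6],[-0.9,-6.5,1.5,0,0,-13],[-1.3,-10,1.5,0,0,-20],[-1.8,-14.3,1.5,0,0,-27]]
  ]
}}

```text
time_s: 4.07
tool_pos: [0.5259, -0.0569, 0.1602]
tcp_rot: [-2.767, -1.469, 0.011]
force: [0.3, -0.7, -0.1]
grip_width: 0.0319
```

```bash
python3 -c "
from h import *;st()"
```

```text
t 4.07 p [525.9 -56.9 160.2] xyaw 55.9 zax [-0.0099  0.0042 -0.9999] F [ 0.29 -0.72 -0.14] M [ 0.002 -0.097 -0.023] w 0.0319 q [-0.11  0.23 -0.32  1.03  0.    0.48]
```

Call:
{"method": "drive_tool", "body": {
  "deltas": [
    [[0.1,-0.1,0,0,0,-7],[0.1,-0.1,0,0,0,-14],[0.1,-0.1,0,0,0,-21],[0.1,-0.1,0,0,0,-28],[0.1,-0.1,0,0,0,-35]]
  ]
}}

```text
time_s: 4.48
tool_pos: [0.5271, -0.0583, 0.1611]
tcp_rot: [-3.082, -0.559, 0.005]
force: [0.2, 0.2, 0.1]
grip_width: 0.0316
```

Call:
{"method": "drive_tool", "body": {
  "deltas": [
    [[0,0,0,0,0,-7],[0,0,0,0,0,-9.5],[0,0,0,0,0,-9.5],[0,0,0,0,0,-9.5]]
  ]
}}

```text
time_s: 4.82
tool_pos: [0.5272, -0.0584, 0.1616]
tcp_rot: [-3.117, -0.305, 0.003]
force: [-0.1, -0.5, -0.6]
grip_width: 0.0322
```

```bash
python3 - <<'E'
from wing import *
st();d=cam('scene');c=d['pixels'][150:280,195:355];cv2.imwrite('pics/s2.png',cv2.resize(c,None,fx=4.5,fy=4.5,interpolation=cv2.INTER_CUBIC))
E
```

```text
t 4.82 p [527.2 -58.4 161.6] xyaw 11.2 zax [-0.0028  0.0095 -1.    ] F [-0.05 -0.53 -0.65] M [-0.018 -0.075  0.039] w 0.0322 q [-0.12  0.23 -0.33  1.02  0.01  1.26]
```

View pics/s2.png

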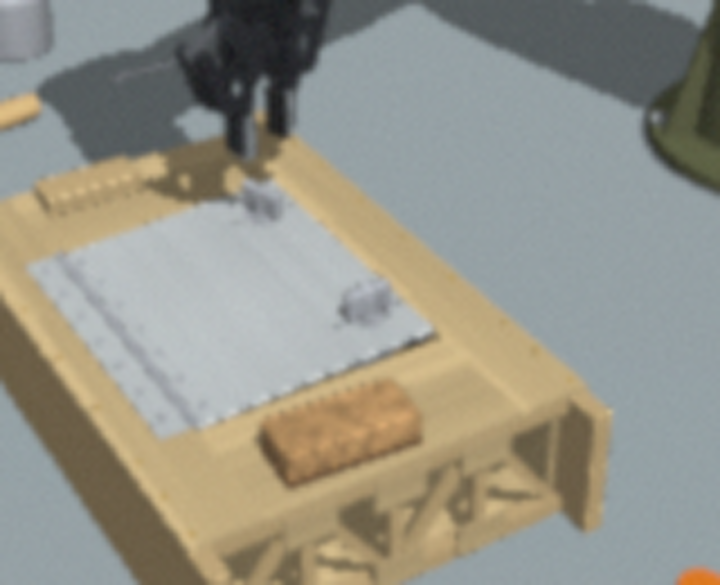

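The left wing (365,303) now lies along the door's depth. The fingers straddle the right wing at (262,200).

Call:
{"method": "drive_tool", "body": {
  "deltas": [
    [[0.05,0,-1.5,0,0,0],[0.05,0,-3,0,0,0],[0.05,0,-4.2,0,0,0],[0.05,0,-4.6,0,0,0],[0.05,0,-4.6,0,0,0]]
  ]
}}

```text
time_s: 5.28
tool_pos: [0.5267, -0.0583, 0.1146]
tcp_rot: [-3.116, -0.307, 0.007]
force: [-0.7, -0.5, 0.8]
grip_width: 0.0321
```

Call:
{"method": "drive_tool", "body": {
  "deltas": [
    [[0,0,0,0,0,0],[0,0,0,0,0,0],[0,0,0,0,0,0]]
  ],
  "jaw": 0.7,
  "force": 20
}}

```text
time_s: 5.53
tool_pos: [0.5297, -0.0578, 0.116]
tcp_rot: [-3.116, -0.307, -0.002]
force: [6.9, 1.7, -3.9]
grip_width: 0.0088
```

```bash
python3 -c "
from h import *;st()"
```

```text
t 5.53 p [529.7 -57.8 116. ] xyaw 11.3 zax [ 3.000e-04  1.090e-02 -9.999e-01] F [ 6.86  1.67 -3.88] M [ 0.357 -0.889 -0.046] w 0.0088 q [-0.12  0.27 -0.39  0.92  0.01  1.26]
```

Call:
{"method": "drive_tool", "body": {
  "deltas": [
    [[0,0,0,0,0,5],[0,0,0,0,0,11],[0,0,0,0,0,17],[0,0,0,0,0,23],[0,0,0,0,0,29]]
  ]
}}

```text
time_s: 5.95
tool_pos: [0.53, -0.0577, 0.1164]
tcp_rot: [-2.936, -1.086, 0.001]
force: [0.6, 1.1, -3.3]
grip_width: 0.0085
```

Call:
{"method": "drive_tool", "body": {
  "deltas": [
    [[0,0,0,0,0,6],[0,0,0,0,0,12],[0,0,0,0,0,18],[0,0,0,0,0,24],[0,0,0,0,0,29]]
  ]
}}

```text
time_s: 6.37
tool_pos: [0.5302, -0.0576, 0.1168]
tcp_rot: [-2.567, -1.794, 0.005]
force: [0.2, -0.4, -2.9]
grip_width: 0.0086
```

```bash
python3 -c "
from h import *;st()"
```

```text
t 6.37 p [530.2 -57.6 116.8] xyaw 69.9 zax [-0.0085  0.0067 -0.9999] F [ 0.15 -0.37 -2.87] M [ 0.112  0.041 -0.029] w 0.0086 q [-0.11  0.27 -0.38  0.93  0.01  0.24]
```

Call:
{"method": "drive_tool", "body": {
  "deltas": [
    [[0,0,0,0,0,6],[0,0,0,0,0,12],[0,0,0,0,0,13],[0,0,0,0,0,13],[0,0,0,0,0,13]]
  ]
}}

```text
time_s: 6.78
tool_pos: [0.5302, -0.0575, 0.1169]
tcp_rot: [-2.35, -2.07, 0.006]
force: [1.0, 0.2, -3.5]
grip_width: 0.0082
```

```bash
python3 -c "
from h import *;st()"
```

```text
t 6.78 p [530.2 -57.5 116.9] xyaw 82.8 zax [-0.0096  0.0048 -0.9999] F [ 1.    0.21 -3.51] M [0.183 0.019 0.021] w 0.0082 q [-0.11  0.27 -0.37  0.93  0.    0.02]
```

Call:
{"method": "drive_tool", "body": {
  "deltas": [
    [[0,0,0,0,0,0],[0,0,0,0,0,0],[0,0,0,0,0,0],[0,0,0.8,0,0,0],[0,0,3.5,0,0,0]]
  ],
  "jaw": 3.2
}}

```text
time_s: 7.2
tool_pos: [0.5275, -0.0572, 0.1494]
tcp_rot: [-2.346, -2.067, 0.013]
force: [0.1, -0.4, 0.4]
grip_width: 0.0321
```

Call:
{"method": "drive_tool", "body": {
  "deltas": [
    [[0,0,4,0,0,0],[-3.5,0,8,0,0,0],[-7,0,9,0,0,0],[-10.5,0,10,0,0,0],[-13,0,10,0,0,0]]
  ],
  "jaw": 0
}}

```text
time_s: 7.62
tool_pos: [0.396, -0.0573, 0.2526]
tcp_rot: [-2.349, -2.068, 0.01]
force: [0.1, -0.3, 0.0]
grip_width: 0.0004
```

```bash
python3 - <<'E'
from wing import *
st();d=cam('top');c=d['pixels'][115:225,150:310];cv2.imwrite('pics/t3.png',cv2.resize(c,None,fx=5,fy=5,interpolation=cv2.INTER_CUBIC))
e=cam('scene');c=e['pixels'][150:280,195:355];cv2.imwrite('pics/s3.png',cv2.resize(c,None,fx=4.5,fy=4.5,interpolation=cv2.INTER_CUBIC))
for x in(d,e):print(wings(x,-.1243,np.array([.6816,-.0048])))
E
```

```text
t 7.62 p [396.  -57.3 252.6] xyaw 82.7 zax [-0.0123  0.0047 -0.9999] F [ 0.11 -0.3   0.03] M [-0.007 -0.005  0.001] w 0.0004 q [-0.15 -0.06 -0.43  1.22  0.   -0.02]
  avg = a.mean(axis, **keepdims_kw)
  ret = um.true_divide(
wing.py:12: RuntimeWarning: Degrees of freedom <= 0 for slice
  w,V=np.linalg.eigh(np.cov(q.T));ax=V[:,1]
  c *= np.true_divide(1, fact)
  c *= np.true_divide(1, fact)
Traceback (most recent call last):
ValueError: not enough values to unpack (expected 2, got 0)

During handling of the above exception, another exception occurred:

Traceback (most recent call last):
  File "wing.py", line 12, in wings
    w,V=np.linalg.eigh(np.cov(q.T));ax=V[:,1]
        ~~~~~~~~~~~~~~^^^^^^^^^^^^^
numpy.linalg.LinAlgError: 0-dimensional array given. Array must be at least two-dimensional
```

View pics/t3.png

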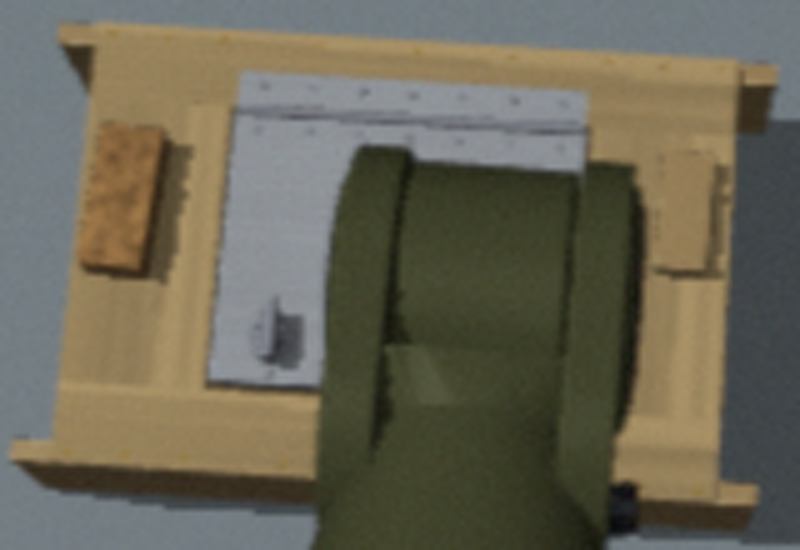

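View pics/s3.png

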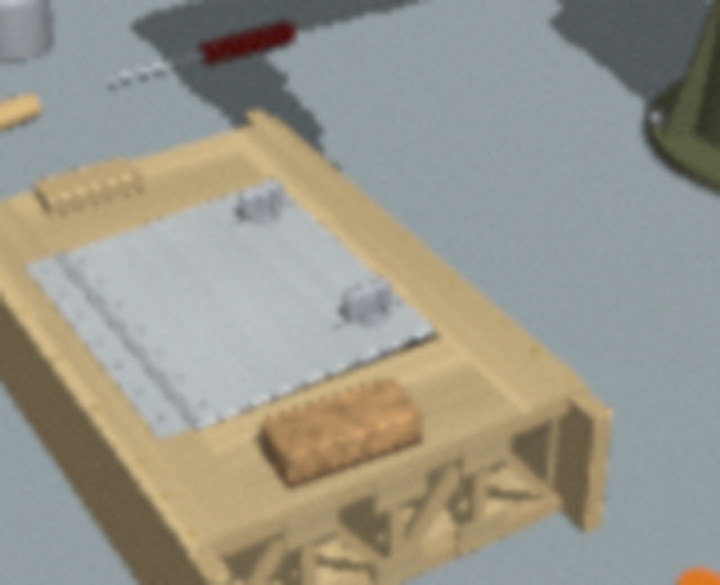

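The left wing (crop 268,330) is in line with its index line. The arm covers the right one, so I'm stepping aside to check it.

Call:
{"method": "drive_tool", "body": {
  "deltas": [
    [[0,3.5,0,0,0,0],[0,7,0,0,0,0],[0,10.5,0,0,0,0],[0,14,0,0,0,0],[0,17.5,0,0,0,0]]
  ]
}}

```text
time_s: 8.13
tool_pos: [0.395, 0.1196, 0.2517]
tcp_rot: [-2.35, -2.066, 0.01]
force: [0.8, 0.4, 0.4]
grip_width: -0.0001
```

Call:
{"method": "drive_tool", "body": {
  "deltas": [
    [[0,3.5,0,0,0,0],[0,7,0,0,0,0],[0,7,0,0,0,0]]
  ]
}}

```text
time_s: 8.38
tool_pos: [0.3958, 0.1952, 0.2522]
tcp_rot: [-2.343, -2.072, 0.005]
force: [0.4, -0.6, -0.5]
grip_width: -0.0002
```

```bash
python3 - <<'E'
from wing import *
st();d0=load('top');d=cam('top');c=d['pixels'][115:225,150:310];cv2.imwrite('pics/t4.png',cv2.resize(c,None,fx=5,fy=5,interpolation=cv2.INTER_CUBIC))
import wing
def one(d,y,n):
    yaw=-.1243;org=np.array([.6816,-.0048]);z=d['z_map'];v,u=np.mgrid[0:384,0:512]
    P=np.stack([u,v,np.ones_like(u)],-1)@np.linalg.inv(d['K']).T*z[...,None]@rot(d).T+d['position']
    c,s=np.cos(yaw),np.sin(yaw);e=org+np.array([c*-.146-s*y,s*-.146+c*y])
    m=(np.hypot(P[...,0]-e[0],P[...,1]-e[1])<.026)&(P[...,2]>.1185)&(P[...,2]<.145)
    uv=np.argwhere(m)[:,::-1]
    if len(uv)<5: print(n,'hidden');return
    q=np.array([onz(d,a,b,.129)[:2] for a,b in uv]);w,V=np.linalg.eigh(np.cov(q.T));ax=V[:,1]
    a=(np.arctan2(ax[1],ax[0])-yaw+np.pi/2)%np.pi-np.pi/2
    print(n,len(q),q.mean(0).round(4),e.round(4),np.degrees(a).round(1),np.sqrt(12*w).round(4))
one(d0,.072,'L');one(d,.072,'L2');one(d,-.072,'R')
E
```

```text
t 8.38 p [395.8 195.2 252.2] xyaw 83.0 zax [-0.0121  0.0086 -0.9999] F [ 0.44 -0.61 -0.46] M [-0.042 -0.02   0.004] w -0.0002 q [ 0.45  0.01 -0.36  1.21  0.01  0.57]
L 43 [0.5448 0.0841] [0.5457 0.0847] -0.8 [0.0119 0.0325]
L2 42 [0.5452 0.084 ] [0.5457 0.0847] -0.6 [0.012  0.0315]
R 41 [ 0.5265 -0.058 ] [ 0.5278 -0.0581] 1.5 [0.0119 0.0314]
```

View pics/t4.png

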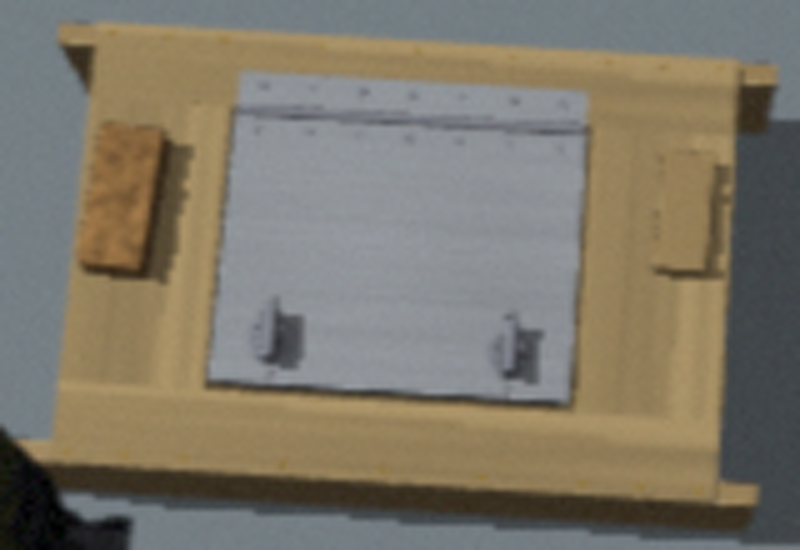

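Both wings are now within 2° of the index lines. Moving to the press point, 150 mm from the hinge on the door's centre line.

Call:
{"method": "drive_tool", "body": {
  "deltas": [
    [[2.4,-3.2,0,0,0,0],[4.8,-6.4,0,-0.5,-0.7,0],[7.2,-9.6,0,-0.5,-0.7,0],[9.6,-12.8,-1,-0.5,-0.7,0],[12,-16,-3,-0.5,-0.7,0]]
  ]
}}

```text
time_s: 8.85
tool_pos: [0.5168, 0.032, 0.2253]
tcp_rot: [2.352, 2.075, 0.002]
force: [0.2, 0.9, -0.7]
grip_width: 0.0002
```

Call:
{"method": "drive_tool", "body": {
  "deltas": [
    [[1.7,-2.1,-3,0,0,0],[1.7,-2.1,-6,0,0,0],[1.7,-2.1,-8,0,0,0],[1.7,-2.1,-9,0,0,0],[1.7,-2.1,-9,0,0,0]]
  ]
}}

```text
time_s: 9.27
tool_pos: [0.532, 0.0099, 0.1331]
tcp_rot: [2.355, 2.075, -0.003]
force: [-0.6, 0.5, 0.8]
grip_width: -0.0003
```

```bash
python3 -c "
from h import *;st()"
```

```text
t 9.27 p [532.    9.9 133.1] xyaw 82.8 zax [-1.0e-04 -3.2e-03 -1.0e+00] F [-0.65  0.52  0.78] M [-0.01   0.051  0.   ] w -0.0003 q [ 0.02  0.25 -0.37  0.96 -0.    0.15]
```

Call:
{"method": "drive_tool", "body": {
  "deltas": [
    [[0.1,0.4,-1,0,0,0],[0.1,0.4,-1.8,0,0,0],[0.1,0.4,-2.2,0,0,0],[0.1,0.4,-2.4,0,0,0],[0.1,0.4,-2.4,0,0,0]]
  ]
}}

```text
time_s: 9.68
tool_pos: [0.533, 0.0142, 0.1091]
tcp_rot: [2.355, 2.076, -0.003]
force: [0.2, -0.2, -0.2]
grip_width: 0.0003
```

```bash
python3 -c "
from h import *;st()"
```

```text
t 9.68 p [533.   14.2 109.1] xyaw 82.8 zax [ 1.0e-04 -3.3e-03 -1.0e+00] F [ 0.24 -0.19 -0.24] M [-0.004 -0.    -0.019] w 0.0003 q [ 0.03  0.27 -0.4   0.9  -0.    0.15]
```

Lowering gently in small steps.

Call:
{"method": "drive_tool", "body": {
  "deltas": [
    [[0,0,-0.1,0,0,0],[0,0,-0.2,0,0,0],[0,0,-0.3,0,0,0],[0,0,-0.4,0,0,0],[0,0,-0.4,0,0,0]]
  ]
}}

```text
time_s: 10.1
tool_pos: [0.5333, 0.0143, 0.1053]
tcp_rot: [2.354, 2.076, -0.002]
force: [-0.0, 0.7, 2.5]
grip_width: -0.0001
```

Call:
{"method": "drive_tool", "body": {
  "deltas": [
    [[0,0,-0.1,0,0,0],[0,0,-0.2,0,0,0],[0,0,-0.2,0,0,0],[0,0,-0.2,0,0,0]]
  ]
}}

```text
time_s: 10.43
tool_pos: [0.5333, 0.0143, 0.1035]
tcp_rot: [2.354, 2.076, -0.002]
force: [-1.3, 0.5, 4.3]
grip_width: -0.0002
```

```bash
python3 -c "
from h import *;st()"
```

```text
t 10.43 p [533.3  14.3 103.5] xyaw 82.8 zax [ 9.e-04 -3.e-03 -1.e+00] F [-1.31  0.49  4.34] M [ 0.08   0.319 -0.019] w -0.0002 q [ 0.03  0.28 -0.4   0.89 -0.    0.15]
```

Call:
{"method": "drive_tool", "body": {
  "deltas": [
    [[0,0,-0.1,0,0,0],[0,0,-0.2,0,0,0],[0,0,-0.25,0,0,0],[0,0,-0.25,0,0,0],[0,0,-0.25,0,0,0]]
  ]
}}

```text
time_s: 10.85
tool_pos: [0.5332, 0.0143, 0.1012]
tcp_rot: [2.354, 2.076, -0.002]
force: [-3.0, 0.1, 6.1]
grip_width: -0.0
```

```bash
python3 -c "
from h import *;st()"
```

```text
t 10.85 p [533.2  14.3 101.2] xyaw 82.8 zax [ 9.0e-04 -2.9e-03 -1.0e+00] F [-2.98  0.15  6.13] M [0.052 0.546 0.017] w -0.0 q [ 0.03  0.28 -0.41  0.89 -0.    0.15]
```

Call:
{"method": "drive_tool", "body": {
  "deltas": [
    [[0,0,-0.06,0,0,0],[0,0,-0.12,0,0,0],[0,0,-0.12,0,0,0],[0,0,-0.12,0,0,0]]
  ]
}}

```text
time_s: 11.18
tool_pos: [0.5332, 0.0143, 0.1005]
tcp_rot: [2.354, 2.076, -0.002]
force: [-2.9, -0.7, 8.3]
grip_width: -0.0002
```

Call:
{"method": "drive_tool", "body": {
  "deltas": [
    [[0,0,0,0,0,0]]
  ]
}}

```text
time_s: 11.27
tool_pos: [0.5332, 0.0143, 0.1009]
tcp_rot: [2.354, 2.076, -0.002]
force: [-1.8, 0.8, 7.4]
grip_width: -0.0002
```

```bash
python3 - <<'E'
from h import *
f=[];z=[]
for i in range(6):
    o=robot.get_obs();d=cam('scene' if i%2 else 'top');f.append(o['force']);z.append(o['tool_pos'])
st();print(np.round(f,2),np.mean(f,0),np.round(z,4)[:,2])
e=load('scene');c=e['pixels'][150:280,195:355];cv2.imwrite('pics/s5.png',cv2.resize(c,None,fx=4.5,fy=4.5,interpolation=cv2.INTER_CUBIC))
E
```

```text
t 11.57 p [533.3  14.3 101. ] xyaw 82.8 zax [ 0.0014 -0.0029 -1.    ] F [-3.31 -0.17  8.  ] M [ 0.057  0.614 -0.014] w -0.0001 q [ 0.03  0.28 -0.41  0.88 -0.    0.15]
[[-1.85  0.82  7.35]
 [-2.5   0.93  7.95]
 [-3.29  0.56  8.83]
 [-3.71  0.8   7.36]
 [-2.46  0.01  7.37]
 [-3.81  0.11  7.53]] [-2.93439574  0.53829262  7.73184238] [0.1009 0.101  0.101  0.101  0.101  0.1009]
```

View pics/s5.png

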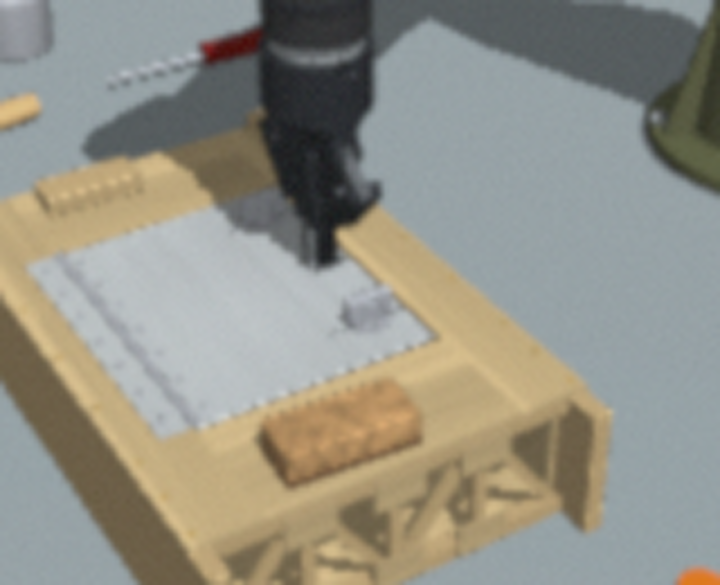

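Force of 7.7 N at 101.0 mm agrees with about 1 mm still to go. The arm settles about 0.5 mm short of its target, so I'm commanding 1.6 mm.

Call:
{"method": "drive_tool", "body": {
  "deltas": [
    [[0,0,-0.05,0,0,0],[0,0,-0.1,0,0,0],[0,0,-0.16,0,0,0],[0,0,-0.16,0,0,0],[0,0,-0.16,0,0,0]]
  ]
}}

```text
time_s: 11.98
tool_pos: [0.5332, 0.0143, 0.0999]
tcp_rot: [2.354, 2.076, -0.001]
force: [-3.7, 0.8, 9.3]
grip_width: -0.0
```

```bash
python3 - <<'E'
from h import *
f=[];z=[];Z=[]
for i in range(10):
    o=robot.get_obs();d=cam('scene');f.append(o['force']);z.append(o['tool_pos']);Z.append(d['z_map'])
st();print(np.mean(f,0),np.std(f,0),np.round(z,5)[:,2])
# door and skin heights on averaged depth
Zm=np.median(Z,0);v,u=np.mgrid[0:384,0:512]
P=np.stack([u,v,np.ones_like(u)],-1)@np.linalg.inv(d['K']).T*Zm[...,None]@rot(d).T+d['position']
yaw=-.1243;c,s=np.cos(yaw),np.sin(yaw);B=(P[...,:2]-[.6816,-.0048])@np.array([[c,-s],[s,c]])
def reg(x0,x1,y0,y1):
    m=(B[...,0]>x0)&(B[...,0]<x1)&(B[...,1]>y0)&(B[...,1]<y1)&(abs(P[...,2]-.1)<.012)
    return m.sum(),(1000*np.median(P[m][:,2])).round(2),(1000*P[m][:,2].mean()).round(2)
for nm,r in dict(doornear=(-.168,-.13,.02,.055),doorleft=(-.172,-.125,.086,.105),doormid=(-.1,-.06,-.09,.1),doorhinge=(-.04,-.01,-.09,.1),skinNear=(-.222,-.182,.0,.1),skinLeft=(-.17,-.11,.116,.14),skinFar=(.03,.05,-.1,.1)).items():print(nm,reg(*r))
c=d['pixels'][150:280,195:355];cv2.imwrite('pics/s6.png',cv2.resize(c,None,fx=4.5,fy=4.5,interpolation=cv2.INTER_CUBIC))
E
```

```text
t 12.48 p [533.2  14.3 100. ] xyaw 82.8 zax [ 0.0016 -0.0029 -1.    ] F [-2.53  0.38  9.58] M [ 0.059  0.788 -0.058] w -0.0001 q [ 0.03  0.28 -0.41  0.88 -0.    0.15]
[-3.5083495   0.59396861  9.3262077 ] [0.32758302 0.48648764 0.61221395] [0.09992 0.09994 0.09995 0.09993 0.09997 0.09998 0.09997 0.09996 0.09996
 0.09994]
doornear (np.int64(59), np.float64(100.74), np.float64(100.72))
doorleft (np.int64(62), np.float64(100.51), np.float64(100.59))
doormid (np.int64(482), np.float64(100.78), np.float64(100.78))
doorhinge (np.int64(383), np.float64(100.78), np.float64(100.78))
skinNear (np.int64(238), np.float64(100.83), np.float64(100.8))
skinLeft (np.int64(97), np.float64(100.74), np.float64(100.74))
skinFar (np.int64(293), np.float64(100.82), np.float64(100.82))
```

View pics/s6.png

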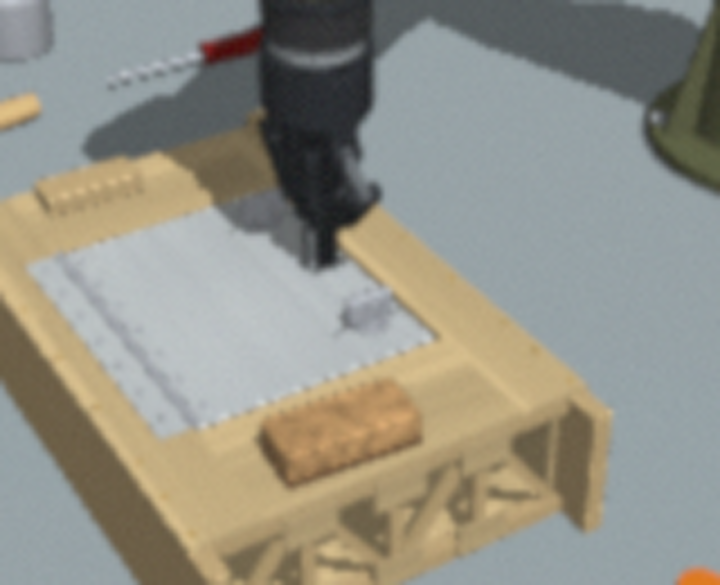

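The door is flush by three measures: TCP at 99.95 mm, force 9.3 N, and depth of door and skin level within about 0.25 mm. Handing in.

```bash
python3 -c "
from h import *;print(robot.sign_off());st()"
```

```text
the job is handed in; nothing more can be done
None
the job is handed in; nothing more can be done
```

Both fasteners are square to the hinge and unlocked, and the door is being held pressed flush. I handed the job in at about 12.5 s.

**Fasteners:** I turned the left one about −40° and the right one about +71°. Checked from above before pressing, they stood at about −0.7° and +1.5° from the index lines, well inside the 0.2 rad (11°) limit.

**Door:** I pressed with closed fingers 150 mm from the hinge, on the door's centre line. At the end:
- **Height:** the fingertip was steady at 99.9–100.0 mm.
- **Force:** the push averaged 9.3 N (noise about 0.6 N), against the 9.5 N expected.
- **Gap:** camera depth put the door near its free edge at 100.5–100.7 mm and the skin around it at 100.7–100.8 mm, so they are level to about 0.25 mm. Both read about 0.7 mm high, which is within the calibration error.

**Checks that were limited or slightly off:**
- A sideways force of about 3.5 N showed at the fingertip while pressing, probably friction.
- The fingers closed about 3 mm off where I had measured the right wing, with a brief side push of about 7 N.
- The right wing was behind the arm in the last pictures, so its angle was not measured again after pressing.

I touched nothing but the wings and the door.

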